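# Load the marking nest and hold the dead-man paddle

## Task

Lay the blue glass blank flat and fully down in the pocket of the aluminium marking nest, without dropping it, and let go of it, leaving the amber and green blanks where they are. Only then press the red dead-man paddle down to mid-travel, where it is level and its pad is flush with the top of the green post beside it (never down to its bottom stop, which trips the marker), and hold it there: the program finishes with the robot still holding the paddle level.

Things in the scene. Friction and masses are not known exactly. Their poses are not given: they have to be found in the camera images.
- blue_center (a point): Blue glass blank, 80 x 50 x 30 mm (along its x, y, z), 0.3 kg, lying flat on the 3 mm cork mat with its long side roughly pointing away from the robot; the point is its centre, 15 mm above its underside; it is the one to load, and either way round fits.
- amber_center (a point): Amber glass blank, 80 x 50 x 30 mm (along its x, y, z), 0.3 kg, lying flat on the 3 mm cork mat with its long side roughly pointing away from the robot; the point is its centre, 15 mm above its underside; leave it alone. The three blanks lie in a row running away from the robot, in any order.
- green_center (a point): Green glass blank, 80 x 50 x 30 mm (along its x, y, z), 0.3 kg, lying flat on the 3 mm cork mat with its long side roughly pointing away from the robot; the point is its centre, 15 mm above its underside; leave it alone.
- nest_floor (a point): Centre of the floor of the nest's pocket: 84 x 54 mm, 10 mm deep, long side along the nest's x, rim chamfered 3 mm, open above. The floor is 15 mm above the table, so a seated blank stands 20 mm proud of the plate.
- nest: Fixed aluminium marking nest, a plate 150 x 120 x 25 mm (its x, y, z), origin under its centre. A grey and white marking head, 60 mm high above the table, stands on its +x side, 75 to 120 mm from the pocket centre. The nest stands left or right of the blanks and the console on the other side, both turned by up to 0.35 rad.
- console: Fixed yellow console of the dead-man paddle, 210 x 80 x 30 mm (its x, y, z), origin under its centre. The paddle's hinge axis is 55 mm from the centre towards +x, 75 mm above the table; its two grey cheeks reach 88 mm. A green post 12 mm square, top 81 mm above the table, stands at x -55, y +34 mm.
- paddle_pad (a point): Centre of the top of the red pad (45 x 42 mm) where the paddle is pressed, at its free end, on the console's -x side (towards the robot), 110 mm from the hinge axis; the paddle runs along the console's x. Pad top above the table: 97 mm released, 81 mm level (flush with the green post), 64 mm at the bottom stop. Axes as the console's while released.
- paddle (a joint): Angle of the paddle in rad: 0 released (pad end tilted up 0.15 rad, held there by a spring), 0.15 level (mid-travel), 0.30 bottom stop. Pressing at the pad takes about 3 N to start, 8 N at level and 12 N at the bottom stop; it springs up when released.
Things that resemble listed ones, but are neither listed nor needed, are in the scene too. Leave any turquoise look-alike of the console alone. Of the things that look like the part that bears blue_center, the larger one is meant.

How it is judged (in metres and radians):
On the way, in this order (a step that is already met when the one before it is completed fails the run):
1. the blue blank lies flat and fully down in the pocket, let go (horizontal distance between blue_center and nest_floor below 0.004 m and z of blue_center in the frame of nest_floor between 0.012 and 0.0175 m and angle between blue_center's own z axis and vertical below 0.05 rad and angle between the x axis of blue_center and the x axis of nest_floor, either way round below 0.07 rad and contact force between blue and the fingers below 0.1 N), for 0.2 s.
2. the robot holds the paddle level (value of joint paddle between 0.1 and 0.2 rad and (contact force between paddle and the fingers above 3 N or contact force between paddle and the arm above 3 N)), for 0.3 s.
At the end, for the whole second after the job is handed in: Blue blank in the pocket: centre within 4 mm sideways, 12 to 17.5 mm above its floor, tilt under 0.05 rad, square within 0.07 rad, still, fingers off it. The robot presses the paddle with over 3 N and keeps it still between 0.10 and 0.20 rad (0.15 is level) (all of step 1 and all of step 2 and linear speed of blue below 0.02 m/s and velocity of joint paddle between -0.1 and 0.1 rad/s); the arm keeps its last pose, push and grip.
It fails at once if the amber or green blank is moved by more than 20 mm (distance of any of amber_center, green_center from where it was at the start of the episode above 0.02 m).
It fails at once if the paddle is pressed (beyond 0.08 rad) before the blue blank is seated (value of joint paddle above 0.08 rad and not (horizontal distance between blue_center and nest_floor below 0.004 m and z of blue_center in the frame of nest_floor between 0.012 and 0.0175 m and angle between blue_center's own z axis and vertical below 0.05 rad and angle between the x axis of blue_center and the x axis of nest_floor, either way round below 0.07 rad)).
It fails at once if the paddle is pressed to its bottom stop (beyond 0.27 rad) (value of joint paddle above 0.27 rad).
It fails at once if the blue blank is dropped (falls free at over 0.5 m/s) (contact force between blue and anything else below 0.05 N and linear speed of blue above 0.5 m/s).
It also fails if it takes over 58 s, if anything falls off the work surface, if the arm or the gripper's body presses on something with over 40 N, if the wrist force passes 120 N, or if a joint passes its speed limit or range.

## Robot

A 6-joint arm with a two-finger parallel gripper is mounted at the origin on the work surface. World frame = base frame: x ahead of the robot, y to its left, z up, the work surface at z = 0. Lengths are in mm, angles in rad, forces in N, time in s.
With the tool pointing down it reaches from about 375 to 900 mm from the base axis. Payload 3.1 kg.
Tool frame: the origin (TCP) lies at the very end of the fingers, on their centre line; the grasp point (between the pads) lies 19 mm behind it; z points along the fingers, y is the line along which they close (so a half turn about z gives the same grasp; the last joint's range is limited). The gripper opens to 85 mm and grips with 20 to 120 N. Pads are 22 mm wide; open, the fingers measure 114 mm over their backs; the gripper's body (76 mm by 85 mm) begins 54 mm behind the grasp point. The pads swing forward as they close: fully open they stand 13 mm farther back than shut.
Start: joints at [-1.502, 0.527, 1.433, -0, 1.181, -0.178], TCP at [152.714, -606.032, 231.31] pointing down, gripper open.
Joint ranges: [-3.08, 3.08], [-0.75, 2.2], [0.22, 2.44], [-1.43, 4.57], [0, 2.65], [-2.85, 2.85]. Speed limits (rad/s): [2.79, 2.79, 3.14, 3.14, 3.14, 3.14].

## Interface

Orientations are given as a 3x3 rotation matrix whose columns are the frame's x, y, z axes.
In Python, from cell import telemetry, vision, r gives the robot as it stands.
- The arm moves only by the tool jog_arm, never from a script. Its argument "deltas" is text: rows parted by semicolons, each of 7 numbers parted by spaces: the closure in counts, from 0 (fully open) to 255 (shut), then the shift along the tool's x, y, z in cm, then the turn, a rotation vector about the tool's x, y, z in rad. A call has 1 to 12 rows; each row shifts and turns the commanded pose from where the row before left it, along the tool's axes as they then stand; what a row does not reach is not made up. A row lasts 1/10 s, in which the tool goes at most 50 mm and 8.59 degrees, less where a joint would pass 70% of its speed; a pose out of reach is approached as far as the arm can. A call with a gripper value outside its range is refused whole. The fingers move at their own pace and stop on an object; "newtons" is the grip in N (left out, the last holds). Time passes only in rows, so rows that do not move let the fingers close. It gives the time, the measured TCP pose, the force, the opening and the grip force at its end, in the units of the state.
- telemetry.observe(): the state, without advancing time (a new reading comes with each control period).
- vision.read_camera(name): name is "scene" or "side" or "wrist"; returns the picture (480x640x3 uint8, red, green, blue); there is no depth.
- vision.get_calibration(name): a dict with "intrinsics" (3x3 intrinsics, pixels), "camera_from_world" (4x4, takes a point from world to camera coordinates); the wrist camera has in their place "hand_eye" (4x4, takes a point from camera to tool coordinates, whose origin is the TCP and whose axes are the flange's). Camera axes: x right, y up, looking along -z (the intrinsics and any distortion apply to the point x, -y, -z); pixel columns grow to the right and rows downward; lengths in mm; the calibration is good to about 2 mm. A picture is of the moment at which its call begins: read the wrist's pose just before it. get_calibration takes no time and is no camera call.
- r.finish_job(): hands the job in; it is judged then, once.
The state is a dict: "t": time; "qpos": joint angles; "joint_vel": joint speeds; "effort": joint torques, N m; "eef_pos": TCP position; "tool_rot": TCP orientation; "force": force on the tool from outside, world axes, zero at the start; "ft_torque": the same for the moment, N m; "grip_width": finger opening in mm; "grasp_force": force on a finger pad.
Only numpy, scipy, OpenCV 4.12 (cv2) and the standard library are available. Lean on these libraries where they do the work, as an engineer would, in place of code of your own. Each camera call takes 0.05 s, during which the arm holds its last target. There are 200 camera calls.

## Working session

There is one attempt and no reset: what is moved stays moved. The work goes in short steps, Python scripts to look and compute and a tool call to move; the robot and the scene stay as the last step left them, time stands still between calls to the robot, and variables do not carry over. Pictures are saved under pics/ and viewed, at most 10 in all, crops included, and the job is handed in when it is done.

Besides the shell and the picture viewer there is one more tool, called after "Call:" by a JSON object that holds its "name" and its "arguments", one argument or row to a line. jog_arm: Moves the arm, as the interface text tells. Its arguments: {"type":"object","properties":{"deltas":{"type":"string"},"newtons":{"type":"number"}},"required":["deltas"]}

```bash
mkdir -p pics; ls; python3 - <<'E'
from cell import telemetry, vision, r
import cv2
s=telemetry.observe();print(s)
for n in("scene","side"):
    cv2.imwrite(f"pics/{n}0.png",vision.read_camera(n)[:,:,::-1]);print(n,vision.get_calibration(n))
print(vision.get_calibration("wrist"))
E
```

```text
pics
{'t': 0.0, 'qpos': array([-1.50252323e+00,  5.28438368e-01,  1.43390922e+00,  3.40355073e-05,
        1.18139196e+00, -1.78492663e-01]), 'joint_vel': array([ 0.00081942, -0.00015257,  0.00011636, -0.00039608, -0.00172309,
        0.00034742]), 'effort': array([-1.92555803e-03, -4.42363071e+01, -1.78028888e+01, -2.48556144e-04,
        8.39970162e-03,  2.54247162e-06]), 'eef_pos': array([ 152.66078477, -605.33198923,  230.34849632]), 'tool_rot': array([[ 9.69710706e-01,  2.44256288e-01, -1.15046624e-04],
       [ 2.44255968e-01, -9.69708423e-01,  2.14403267e-03],
       [ 4.12131781e-04, -2.10719226e-03, -9.99997695e-01]]), 'force': array([-0.53149222,  0.42626094,  0.0628954 ]), 'ft_torque': array([0.03262035, 0.01069371, 0.0060933 ]), 'grasp_force': 0.0, 'grip_width': 85.27307215440297}
scene {'intrinsics': array([[517.10495734,   0.        , 315.62278455],
       [  0.        , 517.10495734, 237.39138289],
       [  0.        ,   0.        ,   1.        ]]), 'camera_from_world': array([[ 5.35607708e-01,  8.44464623e-01, -1.97088175e-03,
        -2.51808327e+02],
       [-4.826
[... 604 characters left out ...]
02],
       [-7.83011996e-02,  6.35183566e-01,  7.68381910e-01,
        -1.26572190e+03],
       [ 0.00000000e+00,  0.00000000e+00,  0.00000000e+00,
         1.00000000e+00]])}
{'intrinsics': array([[393.67896316,   0.        , 323.66640478],
       [  0.        , 393.67896316, 240.04003835],
       [  0.        ,   0.        ,   1.        ]]), 'hand_eye': array([[-3.31131071e-05,  9.51968457e-01,  3.06196106e-01,
         7.89086795e+01],
       [ 9.99999376e-01, -3.10389008e-04,  1.07314765e-03,
         1.77516421e-01],
       [ 1.11664262e-03,  3.06195951e-01, -9.51967853e-01,
        -1.41734306e+02],
       [ 0.00000000e+00,  0.00000000e+00,  0.00000000e+00,
         1.00000000e+00]])}
```

View pics/scene0.png

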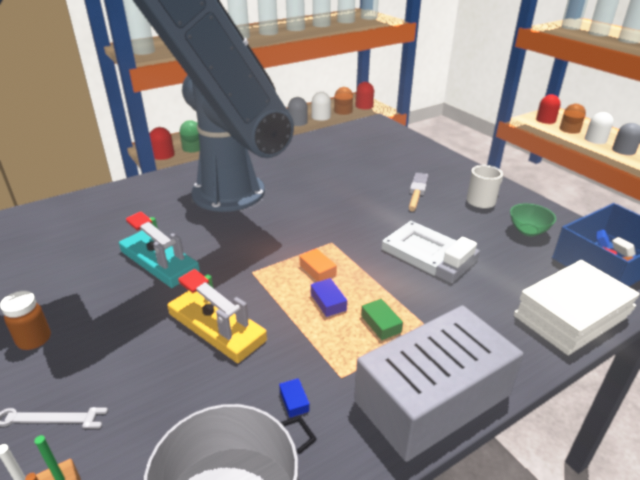

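View pics/side0.png

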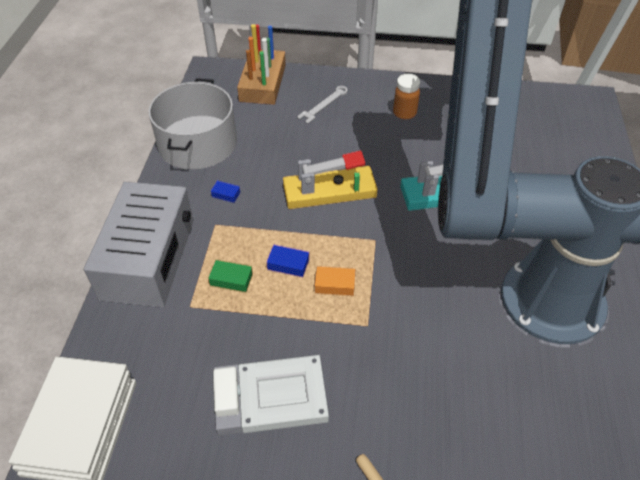

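Scene: the blue blank is at (328,297) and sits between amber and green. The nest is at (430,248), the yellow console at (217,320) and the small blue decoy at (294,398). Side view: blue (288,260), nest pocket (283,391), console (330,187), red pad about (355,160).

```bash
cat > h.py <<'E'
import numpy as np, cv2
from cell import telemetry, vision, r
def cam(n,s=None):
    c=vision.get_calibration(n);K=c["intrinsics"]
    if n=="wrist":
        T=np.eye(4);T[:3,:3]=s["tool_rot"];T[:3,3]=s["eef_pos"];W=T@c["hand_eye"]
    else: W=np.linalg.inv(c["camera_from_world"])
    return K,W
def onplane(n,px,z,s=None):
    K,W=cam(n,s);px=np.atleast_2d(px).astype(float)
    d=np.c_[(px[:,0]-K[0,2])/K[0,0],-(px[:,1]-K[1,2])/K[1,1],-np.ones(len(px))]@W[:3,:3].T
    o=W[:3,3];return o+d*((z-o[2])/d[:,2])[:,None]
def mask(im,lo,hi,k=3):
    m=cv2.inRange(cv2.cvtColor(im,cv2.COLOR_RGB2HSV),lo,hi)
    return cv2.morphologyEx(m,cv2.MORPH_OPEN,np.ones((k,k)))
def blobs(m,amin=60):
    c,_=cv2.findContours(m,cv2.RETR_EXTERNAL,cv2.CHAIN_APPROX_NONE)
    return sorted([a for a in c if cv2.contourArea(a)>amin],key=cv2.contourArea,reverse=True)
E
python3 - <<'E'
from h import *
im={n:cv2.imread(f"pics/{n}0.png")[:,:,::-1].copy() for n in("scene","side")}
for n in im:
    for nm,lo,hi,z in(("blue",(112,150,40),(130,255,255),18),("yellow",(20,180,120),(32,255,255),15),("red",(0,200,120),(4,255,255),97)):
        for b in blobs(mask(im[n],lo,hi))[:3]:
            (u,v),_,_=cv2.minAreaRect(b);print(n,nm,cv2.contourArea(b),(u,v),onplane(n,(u,v),z)[0].round())
print(onplane("side",[(240,366),(321,357),(327,420),(245,430)],25).round())
print("pocket",onplane("side",[(258,380),(305,375),(308,402),(260,407)],20).round())
E
```

```text
scene blue 715.0 (294.10858154296875, 397.10406494140625) [ 732. -209.   18.]
scene blue 315.5 (327.0, 294.0) [540. -16.  18.]
side blue 821.5 (287.4376220703125, 260.29949951171875) [550. -22.  18.]
side blue 374.5 (224.73532104492188, 191.05882263183594) [ 726. -205.   18.]
[[596. 238.  25.]
 [451. 201.  25.]
 [425. 321.  25.]
 [563. 357.  25.]]
pocket [[559. 259.  20.]
 [475. 238.  20.]
 [463. 290.  20.]
 [546. 310.  20.]]
```

Call:
{"name": "jog_arm", "arguments": {
  "deltas": "0 0 0 0 0 0 0.123; 0 0 0 0 0 0 0.123; 0 2.65 -3.9 0 0 0 0; 0 2.65 -3.9 0 0 0 0; 0 2.65 -3.9 0 0 0 0; 0 2.65 -3.9 0 0 0 0; 0 2.65 -3.9 0 0 0 0; 0 2.65 -3.9 0 0 0 0; 0 2.65 -3.9 0 0 0 0; 0 2.65 -3.9 0 0 0 0; 0 2.65 -3.9 0 0 0 0; 0 2.65 -3.9 0 0 0 0"
}}

```text
t: 1.3
eef_pos: [418.0, -214.0, 231.2]
tool_rot: [[1.0, 0.0, -0.0], [0.0, -1.0, 0.0], [-0.0, -0.0, -1.0]]
force: [1.0, -0.1, -1.5]
grip_width: 85.6
grasp_force: 0.0
```

Call:
{"name": "jog_arm", "arguments": {
  "deltas": "0 2.65 -3.9 0 0 0 0; 0 2.65 -3.9 1 0 0 0; 0 2.6 -3.9 2 0 0 0; 0 2.6 -3.9 2 0 0 0; 0 2.6 -3.9 2 0 0 0; 0 0 0 1 0 0 0; 0 0 0 0 0 0 0; 0 0 0 0 0 0 0"
}}

```text
t: 2.1
eef_pos: [546.1, -23.5, 152.3]
tool_rot: [[1.0, 0.0, -0.001], [0.0, -1.0, -0.0], [-0.001, 0.0, -1.0]]
force: [-0.4, -0.0, -0.1]
grip_width: 85.4
grasp_force: 0.0
```

```bash
python3 - <<'E'
from h import *
s=telemetry.observe();im=vision.read_camera("wrist");cv2.imwrite("pics/w1.png",im[:,:,::-1]);print(s["t"],s["eef_pos"],s["tool_rot"].round(3))
for b in blobs(mask(im,(112,150,40),(130,255,255)))[:3]:
    q=cv2.boxPoints(cv2.minAreaRect(b));print(cv2.contourArea(b),q.round(),onplane("wrist",q,33,s).round(1),onplane("wrist",cv2.minAreaRect(b)[0],33,s).round(1))
E
```

```text
2.1 [546.09794577 -23.49366527 152.26933602] [[ 1.     0.    -0.001]
 [ 0.    -1.    -0.   ]
 [-0.001  0.    -1.   ]]
7874.0 [[272. 274.]
 [288. 161.]
 [361. 171.]
 [345. 284.]] [[ 5.151e+02  1.350e+01  3.300e+01]
 [ 5.953e+02  1.000e-01  3.300e+01]
 [ 5.889e+02 -4.760e+01  3.300e+01]
 [ 5.074e+02 -3.870e+01  3.300e+01]] [[553.6 -18.3  33. ]]
```

View pics/w1.png

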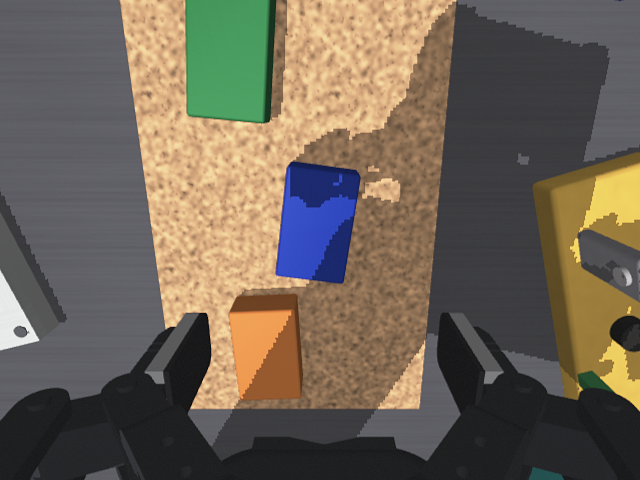

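Wrist view: blue at about (317,222), turned about 0.13 rad, with amber below at (266,345) and green above. The fingers clear both.

```bash
python3 - <<'E'
from h import *
s=telemetry.observe();im=vision.read_camera("wrist");s=telemetry.observe()
b=blobs(mask(im,(112,150,40),(130,255,255)))[0]
p=onplane("wrist",b[:,0],33,s)[:,:2].astype(np.float32)
rc=cv2.minAreaRect(p);print(rc,cv2.boxPoints(rc))
d=cv2.boxPoints(rc);x=sorted(d.tolist());n=(np.array(x[0])+x[1])/2;f=(np.array(x[2])+x[3])/2
e=(f-n)/np.linalg.norm(f-n);c=n+40*e;print("yaw",np.arctan2(e[1],e[0]),"centre",c,"eef",s["eef_pos"])
R=s["tool_rot"];print("tool shift cm",R.T@(np.r_[c,152]-s["eef_pos"])/10)
E
```

```text
((552.078369140625, -18.541648864746094), (48.7329216003418, 81.54326629638672), 82.25202941894531) [[ 5.0839398e+02 -3.7188995e+01]
 [ 5.8919281e+02 -4.8182320e+01]
 [ 5.9576276e+02  1.0569763e-01]
 [ 5.1496393e+02  1.1099022e+01]]
yaw -0.1352276123890177 centre [551.31378192 -18.43762068] eef [546.63885348 -24.25509243 153.17531139]
tool shift cm [ 0.46671379 -0.58233874  0.11769766]
```

Call:
{"name": "jog_arm", "arguments": {
  "deltas": "0 0.47 -0.58 0 0 0 0; 0 0 0 4 0 0 0.135; 0 0 0 4 0 0 0; 0 0 0 3 0 0 0; 0 0 0 2 0 0 0; 0 0 0 1 0 0 0; 0 0 0 0.1 0 0 0; 0 0 0 0 0 0 0; 0 0 0 0 0 0 0",
  "newtons": 60
}}

```text
t: 3.1
eef_pos: [552.5, -17.4, 12.8]
tool_rot: [[0.991, -0.134, 0.003], [-0.134, -0.991, -0.001], [0.003, 0.0, -1.0]]
force: [0.7, 0.1, -1.1]
grip_width: 85.5
grasp_force: 0.0
```

Call:
{"name": "jog_arm", "arguments": {
  "deltas": "80 0 0 0 0 0 0; 110 0 0 0 0 0 0; 140 0 0 0 0 0 0; 180 0 0 0 0 0 0; 180 0 0 0 0 0 0; 180 0 0 0 0 0 0; 180 0 0 0 0 0 0; 180 0 0 0 0 0 0; 180 0 0 0 0 0 0"
}}

```text
t: 4.0
eef_pos: [552.0, -17.3, 12.5]
tool_rot: [[0.991, -0.134, 0.001], [-0.134, -0.991, -0.001], [0.002, 0.0, -1.0]]
force: [-0.7, -0.1, 5.4]
grip_width: 48.9
grasp_force: 64.3
```

Call:
{"name": "jog_arm", "arguments": {
  "deltas": "180 0 0 -0.5 0 0 0; 180 0 0 -2 0 0 0; 180 0 0 -4 0 0 0; 180 0 0 -4 0 0 0; 180 0 0 -3.5 0 0 -0.127; 180 0 0 0 0 0 -0.127; 180 0 0 0 0 0 -0.126; 180 0 0 0 0 0 0"
}}

```text
t: 4.8
eef_pos: [550.7, -16.8, 151.6]
tool_rot: [[0.97, 0.243, -0.001], [0.243, -0.97, 0.0], [-0.001, -0.0, -1.0]]
force: [-0.8, 0.1, -2.9]
grip_width: 48.7
grasp_force: 63.3
```

Call:
{"name": "jog_arm", "arguments": {
  "deltas": "180 -0.35 -2 0 0 0 0; 180 -0.7 -4 0 0 0 0; 180 -0.7 -4 0 0 0 0; 180 -0.7 -4 0 0 0 0; 180 -0.7 -4 0 0 0 0; 180 -0.7 -4 0 0 0 0; 180 -0.7 -4 0 0 0 0; 180 -0.35 -3 0 0 0 0; 180 0 -0.5 0 0 0 0; 180 0 0 0 0 0 0; 180 0 0 0 0 0 0"
}}

```text
t: 5.9
eef_pos: [432.4, 256.5, 151.2]
tool_rot: [[0.97, 0.242, -0.0], [0.242, -0.97, -0.001], [-0.0, 0.0, -1.0]]
force: [0.2, -0.3, -3.1]
grip_width: 49.1
grasp_force: 63.4
```

```bash
python3 - <<'E'
from h import *
s=telemetry.observe();im=vision.read_camera("wrist");cv2.imwrite("pics/w2.png",im[:,:,::-1]);print(s)
np.save("s2.npy",s,allow_pickle=True)
E
```

```text
{'t': 5.9, 'qpos': array([ 3.13017907e-01,  4.86001118e-01,  1.81472505e+00, -6.12168224e-04,
        8.41377896e-01,  1.63969693e+00]), 'joint_vel': array([-0.02005142,  0.0001692 , -0.00276599,  0.00391098,  0.00030522,
       -0.00249738]), 'effort': array([ 6.81455266e-01, -3.81266785e+01, -1.26471949e+01,  3.58614943e-02,
        2.55901006e-02,  8.66094982e-03]), 'eef_pos': array([432.3547706 , 256.46199702, 151.19214764]), 'tool_rot': array([[ 9.70252252e-01,  2.42095946e-01, -3.45927605e-04],
       [ 2.42095720e-01, -9.70252190e-01, -5.91681997e-04],
       [-4.78880829e-04,  4.90333198e-04, -9.99999765e-01]]), 'force': array([ 0.2120409 , -0.27441893, -3.08980296]), 'ft_torque': array([ 0.01703295, -0.0206906 ,  0.04980558]), 'grasp_force': 63.377426862716675, 'grip_width': 49.061698023061496}
```

View pics/w2.png

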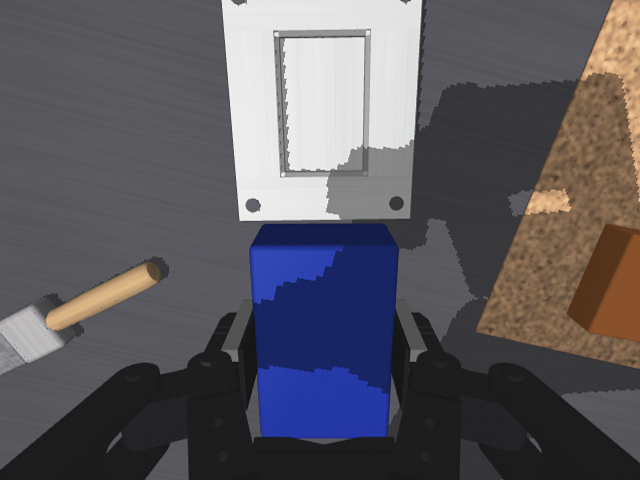

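Wrist view 2: the pocket's chamfer rim has corners near (274,31), (370,30), (368,175) and (280,176). The held blank's top face spans about (250,250) to (397,249) down to (262,437) and (390,437).

```bash
python3 - <<'E'
import cv2
im=cv2.imread("pics/w2.png");cv2.imwrite("pics/w2c.png",cv2.resize(im[15:190,215:435],None,fx=3.4,fy=3.4,interpolation=cv2.INTER_CUBIC))
E
```

```text
(no output)
```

View pics/w2c.png

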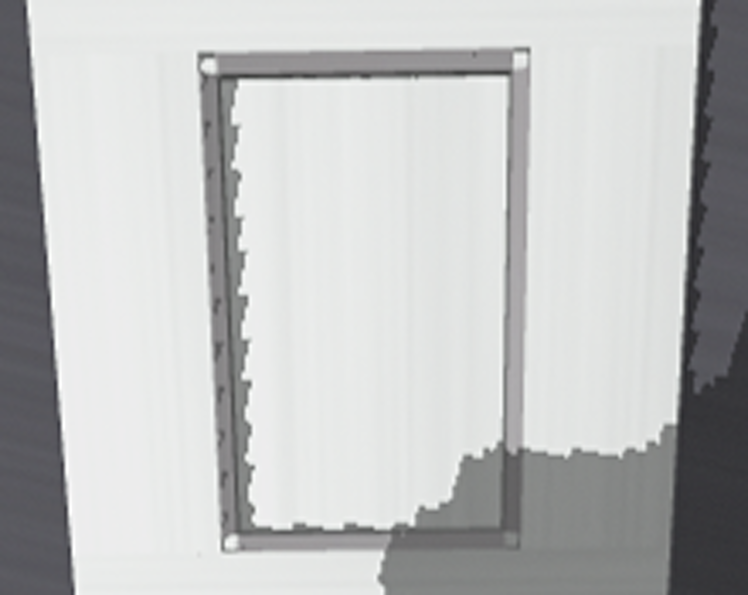

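```bash
python3 - <<'E'
from h import *
s=np.load("s2.npy",allow_pickle=True).item();R=s["tool_rot"];e=s["eef_pos"]
q=(np.array([(199,53),(529,47),(520,549),(223,551)])+.5)/3.4-.5+[215,15]
P=onplane("wrist",q,25,s);c=P.mean(0);print(P.round(1),[np.linalg.norm(P[i]-P[i-1]).round(1) for i in range(4)])
rc=cv2.minAreaRect(P[:,:2].astype(np.float32));print(rc)
ax=(P[0]+P[1]-P[2]-P[3]);ny=np.arctan2(ax[1],ax[0]);print("nest",c,"yaw",ny)
im=cv2.imread("pics/w2.png")[:,:,::-1].copy()
m=mask(im,(112,150,40),(130,255,255));b=blobs(m)[0];print(cv2.approxPolyDP(b,4,True)[:,0].tolist())
hsv=cv2.cvtColor(im,cv2.COLOR_RGB2HSV)
for u in(270,320,380):print(u,hsv[222:256:2,u,2].tolist())
B=onplane("wrist",[(250,249),(397,248),(390,437),(262,437)],e[2]+20.5,s)
print("blank in tool",((B-e)@R).round(1))
B=onplane("wrist",[(263,226),(386,226)],e[2]-9.5,s);print("far bottom in tool",((B-e)@R).round(1))
print("nest in tool",R.T@(c-e),"turn about tool z",-(ny-np.arctan2(R[1,0],R[0,0])))
E
```

```text
[[548.3 317.2  25. ]
 [563.5 260.   25. ]
 [476.7 236.8  25. ]
 [462.  294.3  25. ]] [np.float64(89.3), np.float64(59.2), np.float64(89.8), np.float64(59.4)]
((512.4733276367188, 277.0995788574219), (89.83778381347656, 59.358070373535156), 14.935399055480957)
nest [512.61719267 277.09903868  25.        ] yaw 0.2598323821416522
[[263, 225], [250, 247], [262, 436], [386, 436], [397, 246], [386, 226]]
270 [93, 68, 71, 71, 72, 71, 72, 72, 72, 72, 71, 81, 127, 149, 170, 182, 182]
320 [93, 69, 70, 71, 73, 71, 71, 73, 72, 72, 73, 83, 128, 147, 164, 176, 177]
380 [61, 72, 70, 70, 73, 72, 72, 72, 71, 73, 73, 76, 94, 97, 98, 100, 100]
blank in tool [[ 36.8 -24.  -20.5]
 [ 37.2  23.9 -20.5]
 [-39.9  25.6 -20.5]
 [-39.9 -23.7 -20.5]]
far bottom in tool [[ 36.2 -24.2   9.5]
 [ 36.2  24.9   9.5]]
nest in tool [ 82.93136624  -0.65380404 126.15214245] turn about tool z -0.015307108580010248
```

Call:
{"name": "jog_arm", "arguments": {
  "deltas": "180 2.4 -0.05 0 0 0 -0.015; 180 3 -0.05 0 0 0 0; 180 2 0 1 0 0 0; 180 1 0 3 0 0 0; 180 0 0 3 0 0 0; 180 0 0 2 0 0 0; 180 0 0 1.5 0 0 0; 180 0 0 0 0 0 0; 180 0 0 0 0 0 0; 180 0 0 0 0 0 0"
}}

```text
t: 6.95
eef_pos: [514.3, 279.4, 47.7]
tool_rot: [[0.966, 0.257, 0.003], [0.257, -0.966, 0.001], [0.003, -0.0, -1.0]]
force: [-0.8, 0.2, -2.6]
grip_width: 48.5
grasp_force: 63.3
```

```bash
python3 - <<'E'
from h import *
s=telemetry.observe();im=vision.read_camera("wrist");cv2.imwrite("pics/w3.png",im[:,:,::-1]);print(s["eef_pos"],s["force"])
np.save("s3.npy",s,allow_pickle=True)
R=s["tool_rot"];c=np.array([512.6,277.1,25]);print("residual: blank centre to nest, tool mm",R.T@(c-s["eef_pos"])-[-1,0,0],np.arctan2(R[1,0],R[0,0]))
E
```

```text
[514.33162762 279.43272464  47.65590276] [-0.82765989  0.21943395 -2.61392015]
residual: blank centre to nest, tool mm [-1.33308646  1.81073278 22.64968041] 0.26025614619911003
```

View pics/w3.png

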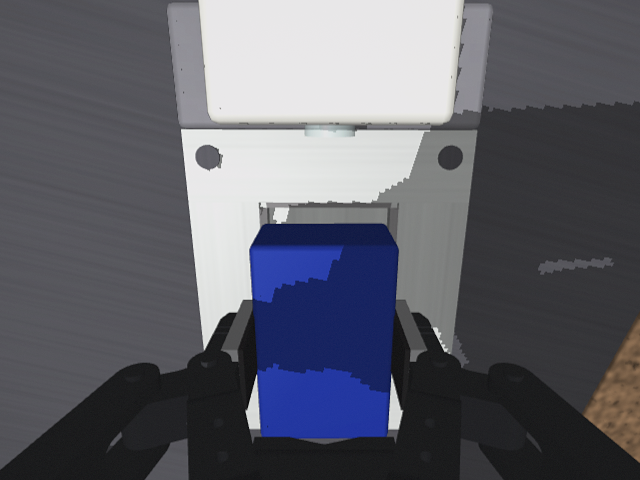

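Wrist view 3: the blank is above the pocket. The rim's far corners are at (259,203) and (398,203), and the blank's far bottom edge runs (263,226) to (386,226).

```bash
python3 - <<'E'
from h import *
s=np.load("s3.npy",allow_pickle=True).item();R=s["tool_rot"];e=s["eef_pos"]
P=onplane("wrist",[(259,203),(398,203)],25,s);print("pocket far rim corners in tool",((P-e)@R).round(1))
B=onplane("wrist",[(263,226),(386,226)],e[2]-9.5,s);print("far bottom",((B-e)@R).round(1))
P=onplane("wrist",[(181,129),(477,129)],25,s);print("plate far corners (75,±60)",((P-e)@R).round(1))
for i in range(3):print(telemetry.observe()["eef_pos"])
E
```

```text
pocket far rim corners in tool [[ 42.6 -27.6  22.8]
 [ 42.6  31.7  22.8]]
far bottom [[ 36.1 -24.2   9.6]
 [ 36.1  24.9   9.6]]
plate far corners (75,±60) [[ 72.9 -57.5  22.9]
 [ 72.9  61.7  22.8]]
[514.25902353 279.58838545  47.80584873]
[514.25902353 279.58838545  47.80584873]
[514.25902353 279.58838545  47.80584873]
```

Call:
{"name": "jog_arm", "arguments": {
  "deltas": "180 0 0.17 0 0 0 0; 180 0 0 0.4 0 0 0; 180 0 0 0.4 0 0 0; 180 0 0 0.4 0 0 0; 180 0 0 0.2 0 0 0; 180 0 0 0.2 0 0 0; 180 0 0 0 0 0 0"
}}

```text
t: 7.7
eef_pos: [513.4, 277.7, 30.0]
tool_rot: [[0.966, 0.258, -0.001], [0.258, -0.966, -0.0], [-0.001, 0.0, -1.0]]
force: [0.2, 0.2, -2.4]
grip_width: 48.6
grasp_force: 63.4
```

Call:
{"name": "jog_arm", "arguments": {
  "deltas": "180 0 0 0.2 0 0 0; 180 0 0 0.15 0 0 0; 180 0 0 0.1 0 0 0; 180 0 0 0.05 0 0 0; 180 0 0 0 0 0 0; 180 0 0 0 0 0 0"
}}

```text
t: 8.3
eef_pos: [513.6, 277.7, 25.5]
tool_rot: [[0.966, 0.258, 0.0], [0.258, -0.966, 0.0], [0.0, 0.0, -1.0]]
force: [0.2, 0.1, -2.9]
grip_width: 48.7
grasp_force: 63.4
```

Call:
{"name": "jog_arm", "arguments": {
  "deltas": "180 0 0 0.05 0 0 0; 180 0 0 0.05 0 0 0; 180 0 0 0.05 0 0 0; 180 0 0 0 0 0 0"
}}

```text
t: 8.7
eef_pos: [513.6, 277.7, 24.5]
tool_rot: [[0.966, 0.258, 0.0], [0.258, -0.966, 0.0], [0.0, 0.0, -1.0]]
force: [-0.6, -0.5, 2.1]
grip_width: 48.8
grasp_force: 64.0
```

Call:
{"name": "jog_arm", "arguments": {
  "deltas": "90 0 0 0 0 0 0; 60 0 0 0 0 0 0; 30 0 0 0 0 0 0; 0 0 0 0 0 0 0; 0 0 0 0 0 0 0; 0 0 0 0 0 0 0; 0 0 0 0 0 0 0"
}}

```text
t: 9.4
eef_pos: [513.6, 277.7, 23.9]
tool_rot: [[0.966, 0.258, 0.0], [0.258, -0.966, -0.0], [0.0, 0.0, -1.0]]
force: [0.2, -0.4, 0.0]
grip_width: 85.4
grasp_force: 0.0
```

Call:
{"name": "jog_arm", "arguments": {
  "deltas": "0 0 0 -1 0 0 0; 0 0 0 -3 0 0 0; 0 0 0 -4 0 0 0; 0 0 0 -4 0 0 0; 0 0 0 -2 0 0 0; 0 0 0 0 0 0 0; 0 0 0 0 0 0 0"
}}

```text
t: 10.1
eef_pos: [513.4, 277.7, 164.5]
tool_rot: [[0.966, 0.258, 0.001], [0.258, -0.966, 0.0], [0.001, -0.0, -1.0]]
force: [0.7, 0.1, 0.9]
grip_width: 85.6
grasp_force: 0.0
```

```bash
python3 - <<'E'
from h import *
s=telemetry.observe();im=vision.read_camera("wrist");cv2.imwrite("pics/w4.png",im[:,:,::-1]);print(s["eef_pos"],s["force"])
R=s["tool_rot"];e=s["eef_pos"]
b=blobs(mask(im,(112,150,40),(130,255,255)))[0]
p=onplane("wrist",b[:,0],45,s)[:,:2].astype(np.float32);print(cv2.minAreaRect(p))
si=vision.read_camera("side")
for b in blobs(mask(si,(112,150,40),(130,255,255)))[:2]:print("side",cv2.contourArea(b),onplane("side",cv2.minAreaRect(b)[0],38))
sc=vision.read_camera("scene")
for n,i in(("side",si),("scene",sc)):
  for nm,lo,hi,z in(("yellow",(20,150,80),(32,255,255),25),("red",(0,180,80),(4,255,255),97),("red2",(175,180,80),(180,255,255),97)):
    for b in blobs(mask(i,lo,hi))[:3]:
      (u,v),w,a=cv2.minAreaRect(b);print(n,nm,cv2.contourArea(b),(u,v),w,a,onplane(n,(u,v),z)[0].round())
cv2.imwrite("pics/side4.png",si[:,:,::-1]);cv2.imwrite("pics/scene4.png",sc[:,:,::-1])
E
```

```text
[513.41768554 277.67763875 164.51902744] [0.68292572 0.14820674 0.92065076]
((513.8379516601562, 277.8497619628906), (80.87025451660156, 48.95991516113281), 15.013288497924805)
side 1216.0 [[510.574551   278.26755889  38.        ]]
side 280.5 [[ 723.88553441 -187.06152545   38.        ]]
side yellow 77.0 (254.78965759277344, 43.475868225097656) (35.29433059692383, 3.155728578567505) 85.2363510131836 [ 769. -798.   25.]
side red 186.5 (477.44122314453125, 162.2646942138672) (13.339458465576172, 17.705097198486328) 75.96376037597656 [ 159. -289.   97.]
scene yellow 1846.5 (214.32681274414062, 326.3538818359375) (100.9751968383789, 40.750614166259766) 28.842662811279297 [ 508. -259.   25.]
scene yellow 130.0 (238.5487823486328, 327.9390563964844) (13.030921936035156, 14.797825813293457) 83.6598129272461 [ 538. -221.   25.]
scene red 195.0 (550.5, 106.0) (20.0, 15.0) 90.0 [ 214. 1119.   97.]
```

View pics/w4.png

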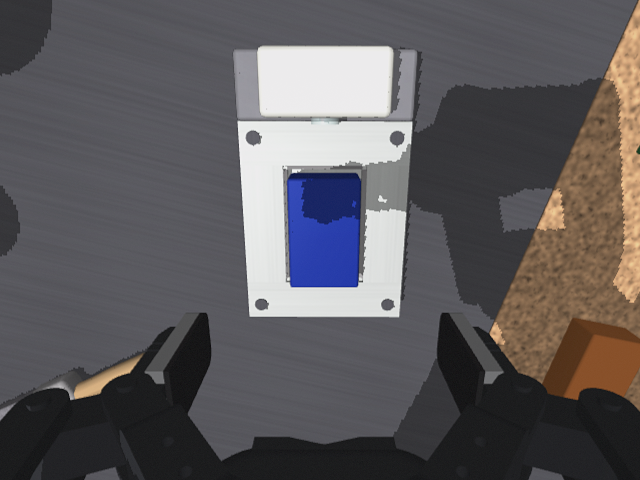

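Wrist view 4: the blue blank sits squarely in the pocket at (324,230), with its fingers released. Next is the console, measured from the first pictures.

```bash
python3 - <<'E'
from h import *
for n in("scene","side"):
  im=cv2.imread(f"pics/{n}0.png")[:,:,::-1].copy()
  for nm,lo,hi,z in(("yellow",(18,150,80),(34,255,255),25),("red",(0,150,90),(6,255,255),97),("red2",(174,150,90),(180,255,255),97)):
    for b in blobs(mask(im,lo,hi,2),40)[:5]:
      (u,v),w,a=cv2.minAreaRect(b);print(n,nm,cv2.contourArea(b),(round(u),round(v)),onplane(n,(u,v),z)[0].round())
print(onplane("side",[(286,187),(372,169),(377,199),(289,205)],30).round())
E
```

```text
scene yellow 1988.0 (217, 322) [ 501. -249.   25.]
scene yellow 143.5 (240, 329) [ 541. -219.   25.]
scene red 472.0 (163, 144) [-205. -106.   97.]
scene red 408.5 (550, 110) [ 236. 1085.   97.]
scene red 312.5 (194, 281) [ 443. -265.   97.]
scene red 296.5 (366, 96) [-207.  643.   97.]
scene red 181.5 (139, 220) [ 168. -291.   97.]
side yellow 2260.0 (331, 188) [ 482. -238.   25.]
side yellow 88.0 (256, 45) [ 766. -793.   25.]
side red 243.5 (355, 161) [ 431. -260.   97.]
[[ 585. -224.   30.]
 [ 392. -308.   30.]
 [ 374. -212.   30.]
 [ 569. -169.   30.]]
```

Call:
{"name": "jog_arm", "arguments": {
  "deltas": "0 -0.9 2.1 -1 0 0 0; 0 -1.75 4.2 -1 0 0 0; 0 -1.75 4.2 -1 0 0 0; 0 -1.75 4.2 -1 0 0 0; 0 -1.75 4.2 0 0 0 0; 0 -1.75 4.2 0 0 0 0; 0 -1.75 4.2 0 0 0 0; 0 -1.75 4.2 0 0 0 0; 0 -1.75 4.2 0 0 0 0; 0 -1.75 4.2 0 0 0 0; 0 -1.75 4.2 0 0 0 0; 0 -1.75 4.2 0 0 0 0"
}}

```text
t: 11.45
eef_pos: [442.3, -242.3, 202.6]
tool_rot: [[0.966, 0.257, -0.002], [0.257, -0.966, 0.002], [-0.002, -0.003, -1.0]]
force: [0.6, -0.5, -0.3]
grip_width: 85.7
grasp_force: 0.0
```

Call:
{"name": "jog_arm", "arguments": {
  "deltas": "0 -0.9 2.1 0 0 0 0; 0 0 0 0 0 0 0; 0 0 0 0 0 0 0; 0 0 0 0 0 0 0"
}}

```text
t: 11.85
eef_pos: [439.7, -261.8, 203.1]
tool_rot: [[0.966, 0.259, -0.002], [0.259, -0.966, 0.002], [-0.001, -0.003, -1.0]]
force: [0.7, -0.4, -0.8]
grip_width: 85.3
grasp_force: 0.0
```

```bash
python3 - <<'E'
from h import *
s=telemetry.observe();im=vision.read_camera("wrist");cv2.imwrite("pics/w5.png",im[:,:,::-1]);print(s["eef_pos"],s["force"])
np.save("s5.npy",s,allow_pickle=True)
R=s["tool_rot"];e=s["eef_pos"]
m=mask(im,(0,150,60),(6,255,255))|mask(im,(174,150,60),(180,255,255))
for b in blobs(m)[:3]:
    p=onplane("wrist",b[:,0],97,s)[:,:2].astype(np.float32);rc=cv2.minAreaRect(p);print(cv2.minAreaRect(b),rc,"in tool",R.T@(np.r_[rc[0],97]-e))
E
```

```text
[ 439.65585955 -261.81258576  203.09787952] [ 0.66186995 -0.41731616 -0.81495954]
((325.06414794921875, 240.9754638671875), (65.89427185058594, 62.07179260253906), 87.51044464111328) ((437.8505859375, -262.97003173828125), (45.86077880859375, 40.78165054321289), 17.08719253540039) in tool [ -1.91585942   0.93407056 106.09814196]
```

View pics/w5.png

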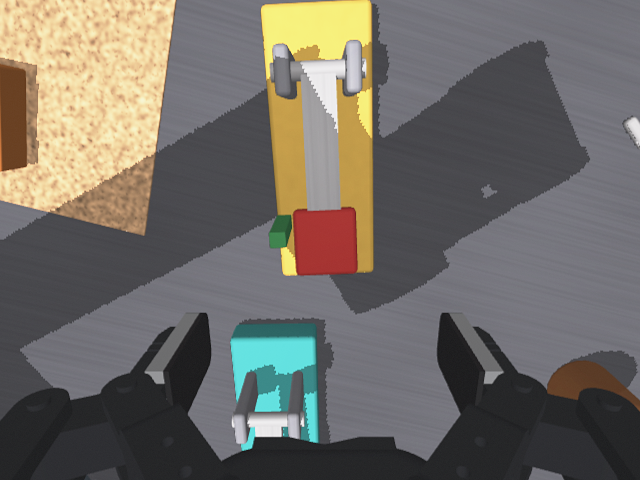

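Wrist view 5: the red pad is at (325,241), directly under the tool, with the green post at (280,232). The turquoise look-alike is at the bottom and out of the way.

Call:
{"name": "jog_arm", "arguments": {
  "deltas": "255 -0.2 0.1 0 0 0 0; 255 0 0 2 0 0 0; 255 0 0 2 0 0 0; 255 0 0 2 0 0 0; 255 0 0 2 0 0 0; 255 0 0 1.5 0 0 0; 255 0 0 0 0 0 0; 255 0 0 0 0 0 0; 255 0 0 0 0 0 0; 255 0 0 0 0 0 0",
  "newtons": 20
}}

```text
t: 12.9
eef_pos: [439.1, -265.3, 109.9]
tool_rot: [[0.966, 0.258, 0.002], [0.258, -0.966, -0.001], [0.001, 0.002, -1.0]]
force: [-0.4, 0.4, -0.2]
grip_width: -0.0
grasp_force: 0.0
```

Call:
{"name": "jog_arm", "arguments": {
  "deltas": "255 0 0 0.5 0 0 0; 255 0 0 0.5 0 0 0; 255 0 0 0.4 0 0 0; 255 0 0 0.3 0 0 0; 255 0 0 0.3 0 0 0; 255 0 0 0 0 0 0; 255 0 0 0 0 0 0"
}}

```text
t: 13.6
eef_pos: [438.1, -265.2, 89.0]
tool_rot: [[0.966, 0.258, -0.001], [0.258, -0.966, -0.0], [-0.001, -0.0, -1.0]]
force: [-2.6, -1.6, 5.4]
grip_width: 0.3
grasp_force: 2.6
```

Call:
{"name": "jog_arm", "arguments": {
  "deltas": "255 0 0 0.3 0 0 0; 255 0 0 0.3 0 0 0; 255 0 0 0.2 0 0 0; 255 0 0 0 0 0 0; 255 0 0 0 0 0 0; 255 0 0 0 0 0 0; 255 0 0 0 0 0 0; 255 0 0 0 0 0 0; 255 0 0 0 0 0 0"
}}

```text
t: 14.5
eef_pos: [437.9, -265.3, 81.4]
tool_rot: [[0.966, 0.258, -0.001], [0.258, -0.966, -0.0], [-0.001, 0.0, -1.0]]
force: [-5.4, -1.6, 7.1]
grip_width: 0.2
grasp_force: 3.8
```

```bash
python3 - <<'E'
from h import *
s=telemetry.observe();im=vision.read_camera("wrist");print(s["t"],s["eef_pos"],s["force"])
sc=vision.read_camera("side");cv2.imwrite("pics/e.png",cv2.resize(sc[130:280,200:400,::-1],None,fx=3.5,fy=3.5,interpolation=cv2.INTER_CUBIC))
for b in blobs(mask(sc,(112,150,40),(130,255,255)))[:2]:print("side blue",cv2.contourArea(b),onplane("side",cv2.minAreaRect(b)[0],38))
E
```

```text
14.5 [ 437.86860755 -265.30653434   81.39850451] [-5.44297693 -1.59070596  7.08413124]
side blue 1233.5 [[510.60734244 278.15237882  38.        ]]
side blue 372.5 [[ 719.30098493 -186.13208005   38.        ]]
```

View pics/e.png

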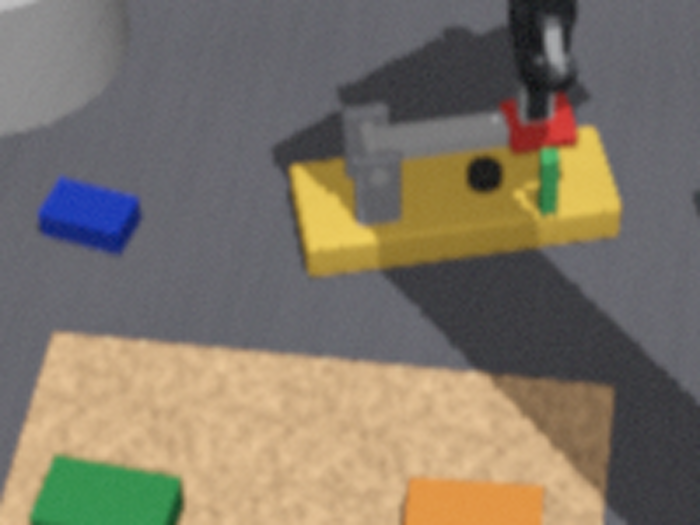

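The closing side view shows the fingertip on the red pad and the paddle level with the green post. TCP z is 81.4 mm, the push is about 7 to 9 N, and the blue blank is still seated.

```bash
python3 -c "
from cell import r
print(r.finish_job())"
```

```text
the job is handed in; nothing more can be done
None
```

The job is handed in at about 14.5 s, with the blue blank seated and released in the nest pocket, the amber and green blanks not touched, and the robot holding the paddle level (fingertip at 81.4 mm, about 7–9 N); the hand-in returned no verdict.

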